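# Clamp a jar with a removable crank

### The job

Clamp the glass jar in the jar clamp: take the crank off the chopping board, fit it fully down onto the clamp's square shaft without forcing it, and wind it clockwise until the jar is gripped firmly between the jaws, gently enough not to crack the glass. Then lift the crank off and stand it flat back on the chopping board, knob up, leaving the jar clamped and the other things on the table alone.

Things in the scene. Friction and masses are not known exactly. Their poses are not given: they have to be found in the camera images.
- jar_clamp: grey and aluminium jar clamp fixed to the table; base plate 116 x 290 mm, top 12 mm up. Origin on the table under the axis of the square shaft; +y points from shaft to jar (jar centre about 150 mm along it). Gear housing round the shaft 78 x 76 mm, top at 74 mm; rods and jaws at most 62 mm high, the jar's lid 98 mm.
- seat (a point): fixed point on the shaft's vertical axis at the top of the steel collar (29 mm across), 80 mm above the table: the crank's underside rests here when fully home. The brass shaft, 12 mm square, rises 20 mm from here. A light push of up to 10 N gets the crank home; 20 N or more is forcing it.
- shaft_tip (a point): fixed point on the shaft axis at its top, 100 mm above the table; the last 7 mm taper to 9 mm square. The angle at which the square stands differs each time and is not reported (this frame is the clamp's): find it by feel or sight; it repeats every quarter turn. The shaft resists turning with 0.30 N m, so it stays put while a crank rubs lightly on its tip.
- jaw: grey sliding jaw; origin at table height under its rubber face. It moves along the clamp's +y, 6 mm per radian of crank (clockwise from above closes), pushes the jar into the V jaw and cannot run back by itself. It must travel 12 to 25 mm (2 to 4.2 rad of crank). Winding freely takes 4 to 5 N sideways at the knob.
- jaw_face (a point): centre of the sliding jaw's flat black rubber face, 74 x 40 mm. Once both jaws touch the jar, each 1 N more at the knob is 10 N more squeeze: 3 to 5 N above the free-running push is a firm grip. A squeeze under 15 N does not hold; over 80 N may crack the glass. The squeeze grows very roughly 10 to 20 N per 0.1 rad of crank.
- v_jaw (a point): point 36 mm up where the two rubber faces of the fixed V jaw, at 45 degrees to the clamp's y, would meet; a gripped jar's axis is 46 mm from it, up to 4 mm more if the jar has wedged a little to one side
- jar: glass jar with yellow contents and black lid, 65 mm across, 86 mm tall, about 0.3 kg, standing loose on the clamp's base plate between the jaws; origin under its centre
- crank: loose crank, about 0.25 kg, standing flat on the chopping board: a 28 x 28 mm square hub 48 mm tall (steel foot, black top), a flat steel arm 18 mm wide and 9 mm thick along +x at the hub's foot, and an upright black knob 22 mm across, 60 mm from the hub axis. Origin at the centre of the hub's underside, z up.
- crank_socket (a point): mouth of the square socket in the hub's underside: 13.5 mm wide, sides parallel to the hub's, 22 mm deep, so the crank drops 20 mm over the shaft. At any angle it slips 3 to 5 mm over the tapered tip; it goes all the way only within about 0.1 rad of the shaft's square, and sticks half-way down a little beyond that until turned a few hundredths.
- crank_grip (a point): point on the hub axis, 36 mm above the crank's underside, where the hub is gripped from above, fingers closing across the arm (along the crank's y)
- crank_knob (a point): point on the knob's axis, 60 mm from the hub axis and 50 mm above the crank's underside. The knob reaches from 12.5 to 62.5 mm above the underside and spins freely on its pin, so it can be held (25 N or more, or it slips) while it is led in a circle round the seat
- board: brown wooden chopping board fixed to the table, 170 (x) x 280 (y) x 22 mm; origin under its centre
- mug_red: red mug, 74 mm across, 77 mm tall; bystander
- mug_yellow: yellow mug, 74 mm across, 77 mm tall; bystander
- sauce_jar: jar of red sauce with white lid, 64 x 87 mm; bystander
- spice_jar: spice jar with ochre cap, 42 x 106 mm; bystander
- garlic: garlic bulb, 60 mm; bystander

How it is judged:
By the outcome, as a careful person would: the job done as asked, in the order asked, and still so for the second after the job is handed in, with the robot touching nothing.
It also fails if it takes over 72 s, if anything falls off the work surface, if the arm or the gripper's body presses on something with over 40 N, if the wrist force passes 120 N, or if a joint passes its speed limit or range.

### The arm

A 6-joint arm with a two-finger parallel gripper is mounted at the origin on a cart in front of the work surface, level with it; the furniture and walls round the work are solid. World frame = base frame: x ahead of the robot, y to its left, z up, the work surface at z = 0. Lengths are in m, angles in rad, forces in N, time in s.
With the tool pointing down it reaches from about 0.3 to 0.75 m from the base axis. Payload 8.5 kg.
Tool frame: the origin (TCP) lies midway between the tips of the shut fingers; the grasp point (between the pads) lies 19 mm behind it; z points along the fingers, y is the line along which they close (so a half turn about z gives the same grasp; the last joint's range is limited). The gripper opens to 88 mm and grips with 3 to 60 N. Pads are 18 mm wide; open, the fingers measure 123 mm over their backs; the gripper's body (75 mm by 187 mm) begins 45 mm behind the grasp point.
Start: joints at [1.052, 0.381, 1.297, -0, 1.464, -0.215], TCP at [0.165, 0.525, 0.239] pointing down, gripper open.
Joint ranges: [-3.11, 3.11], [-0.89, 2.33], [0.22, 2.48], [-1.42, 4.56], [0.17, 2.85], [-2.88, 2.88]. Speed limits (rad/s): [2.39, 2.39, 3.14, 3.14, 3.14, 3.14].

### API

Orientations are given as a unit quaternion [x, y, z, w].
In Python, from rig import status, optics, job, spotter gives the robot as it stands.
- The arm moves only by the tool carry_out, never from a script. Its argument "targets" is one flat list of numbers, 7 for each row, row after row: the turn, a rotation vector about the tool's x, y, z in degrees, then the shift along the tool's x, y, z in m, then the finger opening in m, from 0 to 0.0881. In form: [ax, ay, az, dx, dy, dz, grip, ax, ay, az, dx, dy, dz, grip, ...]. A call has 1 to 8 rows; each row is the pose to reach, as a shift and turn from the pose commanded when the call began, along the tool's axes at that moment; what a row does not reach only later rows make up. A row lasts 1/8 s, in which the tool goes at most 62.5 mm and 10.7 degrees, less where a joint would pass 70% of its speed; a pose out of reach is approached as far as the arm can. A call with a gripper value outside its range is refused whole. The fingers move at their own pace and stop on an object; "grip_force" is the grip in N (left out, the last holds). Time passes only in rows, so rows that repeat a pose let the fingers close. It gives the time, the measured TCP pose, the force, the opening and the grip force at its end, in the units of the state.
- status.get_obs(): the state, without advancing time (a new reading comes with each control period).
- optics.camera(name): name is "scene" or "top" or "wrist"; returns a dict with "color" (400x640x3 uint8, red, green, blue), "z_map" (400x640 float32, m along the optical axis (not along the pixel's ray), 0 where there is no reading), "mtx" (3x3 intrinsics, pixels), "dist" ([k1, k2, p1, p2, k3] as OpenCV has them; the pictures are not rectified), "rvec" (rotation vector, rad) and "tvec" (3), from world to camera coordinates, as OpenCV has them. Camera axes: x right, y down, z forward; pixel columns grow to the right and rows downward; lengths in m; the calibration is good to about 2 mm. A picture is of the moment at which its call begins.
- job.sign_off(): hands the job in; it is judged then, once.
Trained networks look in the newest picture that a camera, given by its name, has taken for a name from the list of things; names that differ only in an ending like _2 or _b are one class to them, and where a whole thing is asked for, a point or a joint stands for the part that bears it (a point fixed in the world has none). Each returns a list of dicts, best first, with "p" (0 to 1); they miss things now and then, are a little off and sometimes report something else, mostly with a low value. They report only what shows in the picture. A call takes as long as a camera call.
- spotter.outline_of(camera, name): "mask" (400x640 bool, what is visible of it) and "bbox" ([left, top, right, bottom] in pixels, round what is visible of it).
The state is a dict: "clock": time; "joint_pos": joint angles; "joint_vel": joint speeds; "joint_efforts": joint torques, N m; "tool_pos": TCP position; "tcp_rot": TCP orientation; "ft_force": force on the tool from outside, world axes, zero at the start; "torque": the same for the moment, N m; "width": finger opening in m; "finger_force": force on a finger pad.
Only numpy, scipy, OpenCV 4.12 (cv2) and the standard library are available. Lean on these libraries where they do the work, as an engineer would, in place of code of your own. Each camera call takes 0.05 s, during which the arm holds its last target. There are 200 camera calls.

## Working session

There is one attempt and no reset: what is moved stays moved. The work goes in short steps, Python scripts to look and compute and a tool call to move; the robot and the scene stay as the last step left them, time stands still between calls to the robot, and variables do not carry over. Pictures are saved under pics/ and viewed, at most 10 in all, crops included, and the job is handed in when it is done.

Besides the shell and the picture viewer there is one more tool, called in YAML: its name, and indented under it one key for each argument. carry_out: Moves the arm, as the interface text tells. Its arguments: {"type":"object","properties":{"targets":{"type":"array","items":{"type":"number"}},"grip_force":{"type":"number"}},"required":["targets"]}

```bash
ls; mkdir -p pics; cat > h.py <<'E'
import numpy as np, cv2
from rig import status, optics, job, spotter
from scipy.spatial.transform import Rotation as R
def pts(c, mask):
    v,u=np.nonzero(mask&(c["z_map"]>0)); z=c["z_map"][v,u].astype(float)
    n=cv2.undistortPoints(np.c_[u,v].astype(float).reshape(-1,1,2),c["mtx"],np.array(c["dist"])).reshape(-1,2)
    P=np.c_[n*z[:,None],z]; Rm=cv2.Rodrigues(np.array(c["rvec"],float))[0]
    return (P-np.array(c["tvec"]).reshape(1,3))@Rm
def proj(c,p): return cv2.projectPoints(np.array(p,float).reshape(-1,1,3),np.array(c["rvec"],float),np.array(c["tvec"],float),c["mtx"],np.array(c["dist"]))[0].reshape(-1,2)
def save(n,im): cv2.imwrite("pics/"+n,cv2.cvtColor(np.ascontiguousarray(im),cv2.COLOR_RGB2BGR))
E
python3 - <<'E'
from h import *
print(status.get_obs())
for cam in ["top","scene"]:
    c=optics.camera(cam); save(cam+"0.png",c["color"])
    for n in ["crank","jar_clamp","jar","jaw","board","mug_red","mug_yellow","sauce_jar","spice_jar","garlic"]:
        for d in spotter.outline_of(cam,n)[:1]:
            P=pts(c,d["mask"]); 
            if len(P): print(cam,n,round(d["p"],2),d["bbox"],np.round(np.median(P,0),3),np.round(np.percentile(P,2,axis=0),3),np.round(np.percentile(P,98,axis=0),3))
E
```

```text
pics
{'clock': 0.0, 'joint_pos': array([ 1.05171815e+00,  3.81218334e-01,  1.29827612e+00,  1.85279977e-05,
        1.46359227e+00, -2.15262765e-01]), 'joint_vel': array([ 0.00155733, -0.00169521,  0.00058714,  0.00205877,  0.00058696,
        0.00038617]), 'joint_efforts': array([ 7.08431198e-04, -4.37938786e+01, -2.24551052e+01,  7.13426038e-02,
        3.52991628e-02, -9.20965363e-05]), 'tool_pos': array([0.16437389, 0.52456595, 0.2381206 ]), 'tcp_rot': array([ 1.51325089e-01,  9.88483768e-01, -6.93938780e-04, -2.76764645e-04]), 'ft_force': array([ 0.66034497, -0.90929733, -0.35052749]), 'torque': array([0.02242981, 0.0468234 , 0.00498129]), 'finger_force': 0.0, 'width': 0.0879326172325078}
top crank 0.52 [389.9, 209.6, 419.9, 226.1] [ 0.482 -0.264  0.054] [ 0.459 -0.295  0.019] [ 0.504 -0.216  0.088]
top jar_clamp 0.82 [244.4, 184.8, 338.8, 234.8] [0.5   0.074 0.036] [ 0.435 -0.046  0.006] [0.566 0.226 0.082]
top jar 0.83 [259.6, 197.4, 285.9, 221.3] [0.487 0.148 0.097] [0.457 0.116 0.01 ] [0.517 0.192 0.105]
top jaw 0.8 [283.1, 192.6, 311.3, 225.1] [0.504 0.091 0.058] [0.451 0.0
[... 1099 characters left out ...]
075 0.02 ] [0.54  0.118 0.061]
scene board 0.83 [330.7, 238.7, 437.9, 307.1] [ 0.459 -0.345  0.02 ] [ 0.38  -0.448  0.   ] [ 0.574 -0.171  0.023]
scene mug_red 0.71 [271.6, 171.2, 290.4, 190.5] [0.607 0.357 0.055] [0.582 0.326 0.008] [0.652 0.415 0.077]
scene mug_yellow 0.89 [245.1, 176.9, 268.3, 200.0] [0.498 0.365 0.052] [0.471 0.326 0.004] [0.54  0.424 0.077]
scene sauce_jar 0.84 [217.5, 184.9, 233.0, 213.5] [0.341 0.339 0.056] [0.322 0.326 0.004] [0.373 0.383 0.088]
scene spice_jar 0.81 [386.0, 201.7, 396.8, 235.9] [ 0.679 -0.17   0.053] [ 0.671 -0.182  0.001] [ 0.7   -0.149  0.106]
scene garlic 0.45 [228.6, 211.0, 247.5, 225.8] [0.32  0.213 0.031] [0.301 0.199 0.009] [0.346 0.241 0.05 ]
```

```bash
python3 - <<'E'
from h import *
c=cv2.imread("pics/top0.png"); cv2.imwrite("pics/tc.png",cv2.resize(c[120:280,230:480],None,fx=3.2,fy=3.2,interpolation=cv2.INTER_CUBIC))
c=optics.camera("top")
o=np.zeros((400,640),bool); o[195:240,370:440]=1
P=pts(c,o); 
for lo,hi in [(.028,.04),(.06,.078),(.078,.1)]:
    Q=P[(P[:,2]>lo)&(P[:,2]<hi)]; print(lo,len(Q),Q.mean(0).round(3) if len(Q) else 0, Q.min(0) if len(Q) else 0,Q.max(0) if len(Q) else 0)
# clamp axis: base plate/housing
o[:]=0;o[180:240,240:345]=1
P=pts(c,o)
Q=P[(P[:,2]>.066)&(P[:,2]<.082)&(P[:,1]<.06)]
print(len(Q),Q.mean(0),cv2.minAreaRect(Q[:,:2].astype(np.float32)*1000))
Q=P[(P[:,2]>.092)&(P[:,1]<.06)];print(len(Q),Q)
B=P[(P[:,2]>.006)];print(cv2.minAreaRect(B[:,:2].astype(np.float32)*1000))
E
```

```text
0.028 171 [ 0.483 -0.254  0.031] [ 0.41297361 -0.37157094  0.02800324] [ 0.55232404 -0.15721306  0.03939693]
0.06 97 [ 0.476 -0.276  0.07 ] [ 0.45814175 -0.2983939   0.06022464] [ 0.50144819 -0.21596059  0.07770365]
0.078 37 [ 0.493 -0.228  0.085] [ 0.46659747 -0.27832806  0.07849843] [ 0.5044538  -0.21711494  0.09243015]
581 [0.51339791 0.00381619 0.07484547] ((513.75537109375, 3.7534637451171875), (77.9850845336914, 75.87702941894531), 8.777047157287598)
14 [[ 5.20976647e-01  6.13572612e-04  9.54010356e-02]
 [ 5.17303857e-01  3.55880906e-03  1.02365259e-01]
 [ 5.14545411e-01  9.42191830e-03  9.76211219e-02]
 [ 5.14384695e-01  6.44706550e-03  1.00567252e-01]
 [ 5.14191170e-01  3.48634231e-03  1.03906552e-01]
 [ 5.14846853e-01  4.64064887e-04  9.69676485e-02]
 [ 5.11745328e-01  9.33704171e-03  9.52096987e-02]
 [ 5.11295413e-01  6.37002289e-03  1.01825050e-01]
 [ 5.11487022e-01  3.38751610e-03  1.00467360e-01]
 [ 5.11676599e-01  3.99698203e-04  9.91367500e-02]
 [ 5.11366234e-01 -2.53516453e-03  1.04005529e-01]
 [ 5.07973225e-01  6.30334902e-03  1.06130306e-01]
 [ 5.08248063e-01  3.32414183e-03  1.03673997e-01]
 [ 5.08937503e-01  2.95771507e-04  9.59440252e-02]]
((496.5237121582031, 87.803955078125), (187.3933868408203, 329.77325439453125), 1.5901155471801758)
```

View pics/tc.png

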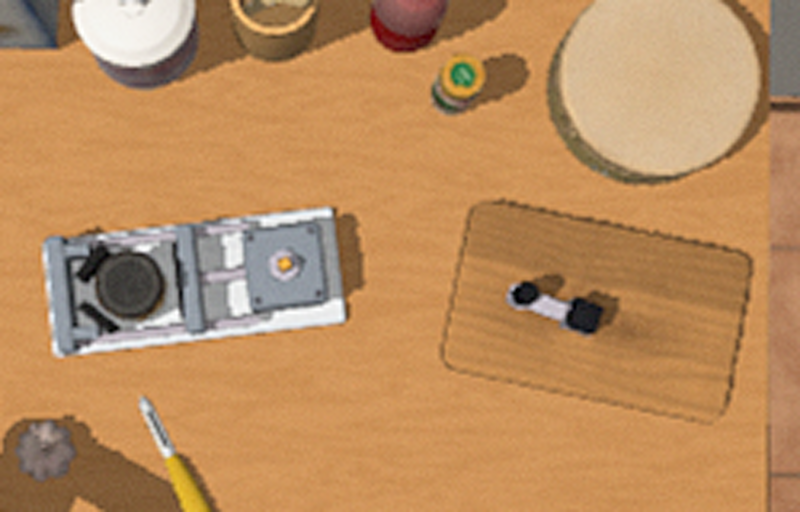

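```bash
cat >> h.py <<'E'
def psi(o): y=R.from_quat(o["tcp_rot"]).as_matrix()[:,1]; return np.degrees(np.arctan2(y[1],y[0]))
def go(x,y,z,ps=None):
    o=status.get_obs(); M=R.from_quat(o["tcp_rot"]).as_matrix(); d=M.T@(np.array([x,y,z])-o["tool_pos"])
    p=psi(o); az=0 if ps is None else -(ps-p)
    n=max(np.linalg.norm(d)/.0625,abs(az)/10.7)
    print("psi %.1f j6 %.2f need az %.1f d %s rows %.1f"%(p,o["joint_pos"][5],az,d.round(4),n)); return d,az
def tcpcam(c):
    Rm=cv2.Rodrigues(np.array(c["rvec"],float))[0]; return -Rm.T@np.array(c["tvec"]).ravel(), Rm
E
python3 - <<'E'
from h import *
c=optics.camera("wrist"); p,Rm=tcpcam(c); o=status.get_obs(); M=R.from_quat(o["tcp_rot"]).as_matrix()
print(M.T@(p-o["tool_pos"]), (Rm@M).round(2), c["mtx"])
go(.512,.0035,.25,psi(o)-60)
E
```

```text
[ 6.81818351e-02 -1.13158175e-04 -1.47127222e-01] [[ 0.    1.    0.  ]
 [-0.96  0.   -0.27]
 [-0.27 -0.    0.96]] [[291.39959882   0.         319.32433014]
 [  0.         291.39959882 195.27688478]
 [  0.           0.           1.        ]]
psi 72.6 j6 -0.22 need az 60.0 d [-0.4875 -0.3935 -0.0113] rows 10.0
```

carry_out:
  targets: [0,0,7,-0.05,-0.04,0,0.06,0,0,14,-0.1,-0.08,0,0.06,0,0,21,-0.147,-0.118,0,0.06,0,0,28,-0.195,-0.157,0,0.06,0,0,35,-0.244,-0.197,0,0.06,0,0,42,-0.3,-0.24,0,0.06,0,0,49,-0.345,-0.278,0,0.06,0,0,56,-0.39,-0.315,0,0.06]

```text
clock: 2.2
tool_pos: [0.4425, 0.1067, 0.239]
tcp_rot: [0.599, 0.8, 0.0, 0.0]
ft_force: [0.6, 0.3, 0.3]
width: 0.06
finger_force: 0.0
```

```bash
python3 - <<'E'
from h import *
go(.512,.0035,.22)
E
```

```text
psi 16.3 j6 -0.31 need az 0.0 d [-0.1186  0.0376  0.019 ] rows 2.0
```

carry_out:
  targets: [0,0,0,-0.06,0.019,0.01,0.06,0,0,0,-0.118,0.0375,0.02,0.06,0,0,0,-0.118,0.0375,0.02,0.06,0,0,0,-0.118,0.0375,0.02,0.06]

```text
clock: 2.7
tool_pos: [0.511, 0.0066, 0.2187]
tcp_rot: [0.598, 0.802, -0.0, -0.0]
ft_force: [-0.9, 0.2, 0.4]
width: 0.0598
finger_force: 0.0
```

```bash
python3 - <<'E'
from h import *
c=optics.camera("wrist"); uv=proj(c,[.512,.0035,.1])[0]; print(uv)
u,v=map(int,uv); a=c["color"][max(v-50,0):v+50,max(u-65,0):u+65]; save("w1.png",cv2.resize(a,None,fx=6,fy=6,interpolation=cv2.INTER_CUBIC))
print(max(u-65,0),max(v-50,0))
P=pts(c,np.ones((400,640),bool)); d=np.hypot(P[:,0]-.512,P[:,1]-.0035)
T=P[(P[:,2]>.094)&(d<.02)]; print(len(T),T.mean(0),cv2.minAreaRect((T[:,:2]*1000).astype(np.float32)))
H=P[(P[:,2]>.068)&(P[:,2]<.079)&(d<.06)]; print(cv2.minAreaRect((H[:,:2]*1000).astype(np.float32)),H[:,2].mean())
C=P[(P[:,2]>.0785)&(P[:,2]<.083)&(d<.03)]; print(cv2.minEnclosingCircle((C[:,:2]*1000).astype(np.float32)))
for zc in (.084,.086,.088):
  S=P[(P[:,2]>zc)&(d<.015)]; print(cv2.minAreaRect((S[:,:2]*1000).astype(np.float32)))
o=status.get_obs(); print(o["tool_pos"],psi(o),o["joint_pos"][5])
E
```

```text
[319.29837624 193.01432173]
254 143
166 [0.5124666  0.00544899 0.11356005] ((510.41107177734375, 10.26850414276123), (11.739412307739258, 26.25755500793457), 22.279029846191406)
((513.3651733398438, 3.027080535888672), (78.24273681640625, 76.5399169921875), 8.298368453979492) 0.07476969801452515
((513.3501586914062, 3.1976683139801025), 14.382132530212402)
((513.2067260742188, 3.5644426345825195), (11.830087661743164, 11.730596542358398), 22.279033660888672)
((513.2067260742188, 3.5644426345825195), (11.830087661743164, 11.730596542358398), 22.279033660888672)
((513.2067260742188, 3.5644426345825195), (11.830087661743164, 11.730596542358398), 22.279033660888672)
[0.5108755  0.00711644 0.21900024] 16.638377864631334 -0.5086451244481984
```

View pics/w1.png

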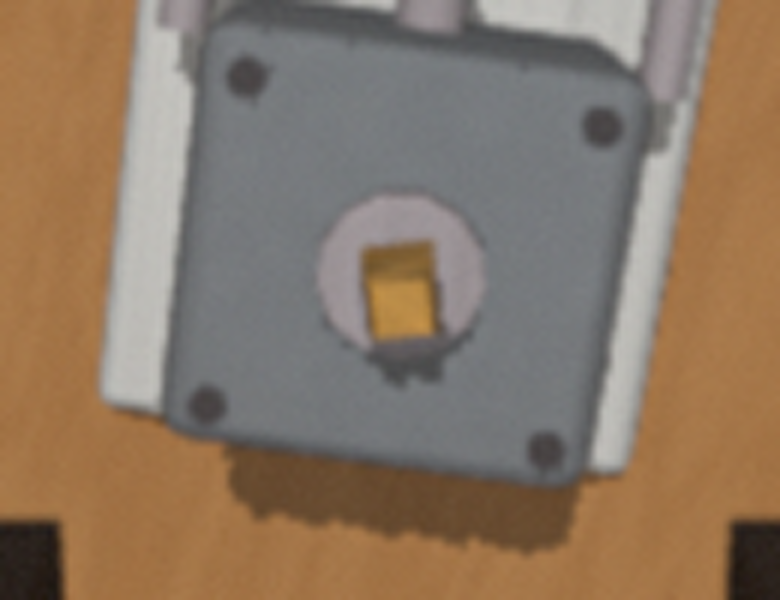

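```bash
python3 - <<'E'
from h import *
go(.476,-.278,.22,-21)
E
```

```text
psi 16.6 j6 -0.51 need az 37.6 d [-0.2632 -0.1151 -0.0011] rows 4.6
```

carry_out:
  targets: [0,0,7.5,-0.053,-0.023,0,0.06,0,0,15,-0.106,-0.046,0,0.06,0,0,23,-0.159,-0.069,0,0.06,0,0,31,-0.212,-0.092,0,0.06,0,0,37.6,-0.263,-0.115,0,0.06,0,0,37.6,-0.263,-0.115,0,0.06,0,0,37.6,-0.263,-0.115,0,0.06]

```text
clock: 3.62
tool_pos: [0.4764, -0.277, 0.2191]
tcp_rot: [0.824, 0.567, 0.0, -0.0]
ft_force: [1.1, 0.4, 0.2]
width: 0.0601
finger_force: 0.0
```

```bash
python3 - <<'E'
from h import *
c=optics.camera("wrist"); save("w2.png",c["color"])
for d in spotter.outline_of("wrist","crank")[:1]:
    print(d["p"],d["bbox"]); P=pts(c,d["mask"]); 
P=pts(c,np.ones((400,640),bool)); P=P[(abs(P[:,0]-.48)<.07)&(abs(P[:,1]+.26)<.08)]
H=P[(P[:,2]>.062)&(P[:,2]<.076)];d=H[:,:2]-[.474,-.28];H=H[np.hypot(*d.T)<.03]
r=lambda Q:cv2.minAreaRect((Q[:,:2]*1000).astype(np.float32))
print(len(H),np.median(H,0),r(H))
K=P[(P[:,2]>.079)&(P[:,2]<.09)]; print(len(K),np.median(K,0),r(K))
A=P[(P[:,2]>.027)&(P[:,2]<.036)]; print(len(A),r(A))
o=status.get_obs(); print(o["tool_pos"],psi(o),o["joint_pos"][5])
E
```

```text
0.78 [305.9, 115.2, 336.2, 203.6]
703 [ 0.47464561 -0.28321829  0.07110004] ((474.3839111328125, -284.4937438964844), (28.52701759338379, 27.92373275756836), 71.31838989257812)
383 [ 0.49372253 -0.22730998  0.08493631] ((493.6806945800781, -227.80499267578125), (20.850202560424805, 20.15752410888672), 69.52230834960938)
509 ((488.2789306640625, -244.1377410888672), (58.08475112915039, 27.074974060058594), 71.4675521850586)
[ 0.47659695 -0.27673848  0.21916755] -20.839991360340598 -0.3772949531403889
```

View pics/w2.png

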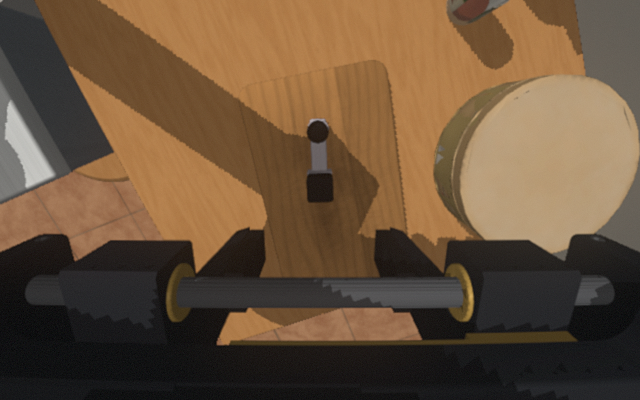

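```bash
python3 - <<'E'
from h import *
go(.4744,-.2845,.039,-18.7)
E
```

```text
psi -20.8 j6 -0.38 need az -2.1 d [-0.008   0.0007  0.1802] rows 2.9
```

carry_out:
  targets: [0,0,-2.1,-0.008,0.0007,0.05,0.06,0,0,-2.1,-0.008,0.0007,0.1,0.06,0,0,-2.1,-0.008,0.0007,0.15,0.06,0,0,-2.1,-0.008,0.0007,0.18,0.06,0,0,-2.1,-0.008,0.0007,0.18,0.02,0,0,-2.1,-0.008,0.0007,0.18,0.02,0,0,-2.1,-0.008,0.0007,0.18,0.02,0,0,-2.1,-0.008,0.0007,0.18,0.02]
  grip_force: 50

```text
clock: 4.72
tool_pos: [0.4744, -0.2864, 0.0401]
tcp_rot: [0.814, 0.581, 0.0, 0.001]
ft_force: [-1.2, 1.3, 7.6]
width: 0.0273
finger_force: 50.0
```

```bash
python3 - <<'E'
from h import *
o=status.get_obs(); print(o["torque"],o["ft_force"])
go(.5133,.0033,.14,112.3)
E
```

```text
[0.22618295 0.33870923 0.00972428] [-1.24692275  1.29219539  7.55265233]
psi -18.9 j6 -0.43 need az -131.2 d [ 0.2867 -0.0568 -0.1002] rows 12.3
```

carry_out:
  targets: [0,0,0,0,0,-0.03,0.02,0,0,0,0,0,-0.08,0.02,0,0,0,0,0,-0.12,0.02,0,0,-10,0.04,-0.008,-0.12,0.02,0,0,-20,0.08,-0.016,-0.12,0.02,0,0,-30,0.12,-0.024,-0.12,0.02,0,0,-40,0.16,-0.032,-0.12,0.02,0,0,-50,0.2,-0.04,-0.12,0.02]

```text
clock: 5.72
tool_pos: [0.5008, -0.0828, 0.159]
tcp_rot: [0.489, 0.872, 0.0, 0.0]
ft_force: [0.2, 0.2, -3.2]
width: 0.0276
finger_force: 50.0
```

```bash
python3 - <<'E'
from h import *
o=status.get_obs(); print(o["torque"],o["ft_force"],o["tool_pos"])
go(.5133,.0033,.14,112.3)
E
```

```text
[-0.04855141 -0.1028555  -0.00588507] [ 0.17915603  0.16714269 -3.17119365] [ 0.50083857 -0.08278217  0.15899723]
psi 31.4 j6 -0.95 need az -80.9 d [0.067  0.0555 0.019 ] rows 7.6
```

carry_out:
  targets: [0,0,-10,0.009,0.007,0.002,0.02,0,0,-20.5,0.018,0.014,0.004,0.02,0,0,-31,0.027,0.022,0.006,0.02,0,0,-41,0.036,0.03,0.008,0.02,0,0,-51,0.045,0.037,0.01,0.02,0,0,-61,0.054,0.044,0.013,0.02,0,0,-71,0.061,0.05,0.016,0.02,0,0,-80.9,0.067,0.0555,0.019,0.02]

```text
clock: 6.72
tool_pos: [0.5137, 0.0023, 0.1398]
tcp_rot: [-0.194, 0.981, 0.0, 0.0]
ft_force: [-0.3, -0.5, -3.4]
width: 0.0277
finger_force: 50.0
```

carry_out:
  targets: [0,0,0,0,0,0,0.02,0,0,0,0,0,0,0.02]

```text
clock: 6.98
tool_pos: [0.5138, 0.0017, 0.14]
tcp_rot: [-0.189, 0.982, -0.0, 0.0]
ft_force: [-0.1, -0.3, -2.8]
width: 0.0275
finger_force: 50.0
```

```bash
cat > look.py <<'E'
from h import *
c=optics.camera("wrist")
o=status.get_obs(); M=R.from_quat(o["tcp_rot"]).as_matrix()
P=pts(c,np.ones((400,640),bool)); Q=(P-o["tool_pos"])@M   # tool frame
r=lambda q:cv2.minAreaRect((q[:,:2]*1000).astype(np.float32))
near=(abs(Q[:,0])<.09)&(abs(Q[:,1])<.03)
K=Q[near&(Q[:,2]>-.052)&(Q[:,2]<-.038)&(Q[:,0]>.035)]; print("knob",len(K),K.mean(0),r(K))
A=Q[near&(Q[:,2]>.003)&(Q[:,2]<.013)&(Q[:,0]>.016)&(Q[:,0]<.08)]; print("arm",len(A),r(A), np.percentile(A[:,2],[5,50,95]))
H=Q[near&(Q[:,2]>-.04)&(Q[:,2]<-.025)&(abs(Q[:,0])<.025)]; print("hub",len(H),r(H) if len(H) else 0,np.median(H[:,2]))
print(o["tool_pos"],psi(o),o["ft_force"],o["torque"],o["joint_pos"][5])
E
python3 look.py; python3 -c "
from h import *
save('w3.png',optics.camera('wrist')['color'])"
```

```text
knob 2737 [ 0.06272817 -0.00083222 -0.04432733] ((62.315147399902344, -0.9009084701538086), (21.00738525390625, 20.920000076293945), 74.32653045654297)
arm 1807 ((45.149200439453125, -0.30861759185791016), (27.82676887512207, 58.29530334472656), 89.98709106445312) [0.00662933 0.00797227 0.00935025]
hub 3889 ((5.916858673095703, -0.021158218383789062), (59.84326171875, 21.799123764038086), 89.9251937866211) -0.030916873390216475
[0.5138893  0.00163351 0.13994459] 111.82496425977006 [-1.0563341  -0.24686597 -3.04492069] [ 0.04886089 -0.03946278  0.03497258] -2.179198880596118
```

View pics/w3.png

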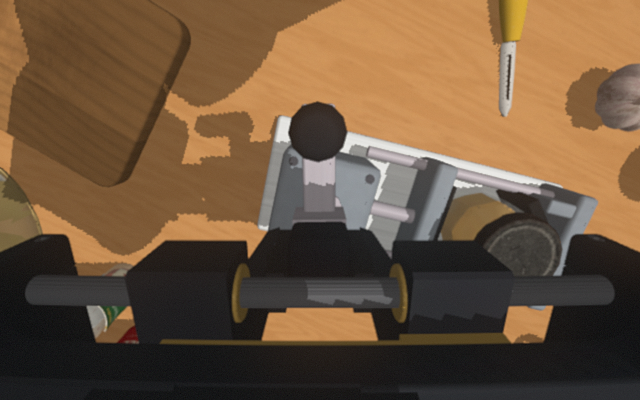

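carry_out:
  targets: [0,0,0,-0.0022,0.0021,0.0,0.02,0,0,0,-0.0022,0.0021,0.01,0.02,0,0,0,-0.0022,0.0021,0.02,0.02,0,0,0,-0.0022,0.0021,0.023,0.02,0,0,0,-0.0022,0.0021,0.026,0.02,0,0,0,-0.0022,0.0021,0.026,0.02]

```text
clock: 7.82
tool_pos: [0.5152, 0.0047, 0.1136]
tcp_rot: [-0.191, 0.982, 0.0, -0.0]
ft_force: [1.2, 0.8, -2.3]
width: 0.0276
finger_force: 50.0
```

```bash
python3 look.py
```

```text
knob 2728 [ 0.06274386 -0.00092991 -0.04416381] ((62.295711517333984, -0.9123134613037109), (20.886486053466797, 20.958648681640625), 46.46408462524414)
arm 1831 ((45.205955505371094, -0.34496307373046875), (27.841964721679688, 58.37936019897461), 89.98063659667969) [0.00659828 0.00815179 0.00961888]
hub 3887 ((5.832152366638184, -0.04280281066894531), (22.01332664489746, 59.74076843261719), 0.060753677040338516) -0.03072105910515744
[0.51523774 0.00464641 0.1138524 ] 111.98905961446543 [-0.05906139 -0.21686757 -3.32022539] [ 0.12055789 -0.03960473  0.00085786] -2.17562382182662
```

carry_out:
  targets: [0,0,0,0,0,0.0015,0.02,0,0,0,0,0,0.003,0.02,0,0,0,0,0,0.0045,0.02,0,0,0,0,0,0.0045,0.02]

```text
clock: 8.38
tool_pos: [0.5151, 0.0047, 0.1091]
tcp_rot: [-0.191, 0.982, 0.0, -0.0]
ft_force: [-0.9, -0.0, -2.7]
width: 0.0276
finger_force: 50.0
```

carry_out:
  targets: [0,0,0,0,0,0.002,0.02,0,0,0,0,0,0.004,0.02,0,0,0,0,0,0.006,0.02,0,0,0,0,0,0.008,0.02,0,0,0,0,0,0.0095,0.02,0,0,0,0,0,0.0095,0.02]

```text
clock: 9.12
tool_pos: [0.5151, 0.0047, 0.0996]
tcp_rot: [-0.191, 0.982, 0.0, -0.0]
ft_force: [0.1, -0.4, -2.8]
width: 0.0274
finger_force: 50.0
```

```bash
python3 look.py|tail -1
```

```text
[0.51514145 0.00470114 0.09970972] 111.99531320778075 [-0.96070555 -0.94298399 -3.00623857] [ 0.0646685  -0.06412686 -0.04773443] -2.175674756239943
```

Beautifully aligned. The last ~2 mm, in small steps.

carry_out:
  targets: [0,0,0,0,0,0.0006,0.02,0,0,0,0,0,0.0012,0.02,0,0,0,0,0,0.0012,0.02]

```text
clock: 9.55
tool_pos: [0.5151, 0.0047, 0.0985]
tcp_rot: [-0.191, 0.982, 0.0, -0.0]
ft_force: [-0.0, 0.7, -3.3]
width: 0.0276
finger_force: 50.0
```

carry_out:
  targets: [0,0,0,0,0,0.0005,0.02,0,0,0,0,0,0.0005,0.02]

```text
clock: 9.8
tool_pos: [0.5152, 0.0047, 0.0981]
tcp_rot: [-0.191, 0.982, -0.0, 0.0]
ft_force: [1.3, -0.1, -2.5]
width: 0.0272
finger_force: 50.0
```

carry_out:
  targets: [0,0,0,0,0,0.0004,0.02,0,0,0,0,0,0.0004,0.02]

```text
clock: 10.05
tool_pos: [0.5152, 0.0047, 0.098]
tcp_rot: [-0.191, 0.982, -0.0, 0.0]
ft_force: [-2.1, 0.2, 3.1]
width: 0.0276
finger_force: 50.0
```

carry_out:
  targets: [0,0,0,0,0,0.0004,0.02,0,0,0,0,0,0.0004,0.02]

```text
clock: 10.3
tool_pos: [0.5152, 0.0047, 0.098]
tcp_rot: [-0.191, 0.982, -0.0, 0.0]
ft_force: [-3.0, 0.6, 8.3]
width: 0.0274
finger_force: 50.0
```

carry_out:
  targets: [0,0,0,0,0,-0.0004,0.045,0,0,0,0,0,-0.0004,0.045,0,0,0,0.0022,-0.0004,-0.0006,0.045,0,0,0,0.0022,-0.0004,-0.0006,0.045]

```text
clock: 10.8
tool_pos: [0.5131, 0.0034, 0.0978]
tcp_rot: [-0.191, 0.982, 0.0, -0.0]
ft_force: [0.5, 0.5, -0.2]
width: 0.0449
finger_force: 0.0
```

```bash
python3 look.py
```

```text
knob 1762 [ 0.06593309 -0.00055534 -0.03946746] ((65.9662857055664, -0.7044143676757812), (17.714216232299805, 17.72332763671875), 29.897380828857422)
arm 1988 ((35.009857177734375, -0.025388717651367188), (20.356443405151367, 38.1826057434082), 88.62130737304688) [0.00802062 0.01013943 0.01224731]
hub 3675 ((7.539294242858887, -0.016618728637695312), (59.90500259399414, 23.757631301879883), 89.5855712890625) -0.03184036376218018
[0.51320176 0.0034285  0.09779851] 111.98656461090266 [0.30435336 0.12561616 0.69605542] [-0.00067956  0.01541356  0.00943592] -2.178829550358267
```

```bash
cat > look2.py <<'E'
from h import *
c=optics.camera("wrist"); o=status.get_obs(); M=R.from_quat(o["tcp_rot"]).as_matrix()
Q=(pts(c,np.ones((400,640),bool))-o["tool_pos"])@M
A=Q[(abs(Q[:,1])<.006)&(Q[:,0]>.018)&(Q[:,0]<.046)&(Q[:,2]>.0)&(Q[:,2]<.02)]
s=np.polyfit(A[:,0],A[:,2],1); print("arm slope deg",np.degrees(np.arctan(s[0])),"z at 60:",np.polyval(s,.06),len(A))
K=Q[(abs(Q[:,1])<.008)&(Q[:,0]>.045)&(Q[:,0]<.085)&(Q[:,2]<-.03)&(Q[:,2]>-.06)]
print("knob top",np.percentile(K[:,2],[2,10,50]),K[:,0].min(),K[:,0].max())
s=np.polyfit(K[:,0],K[:,2],1); print("knob slope",np.degrees(np.arctan(s[0])))
save("w4.png",c["color"][60:300,200:440])
E
python3 look2.py
```

```text
arm slope deg 6.760493720983695 z at 60: 0.013343375415181019 1079
knob top [-0.04095862 -0.04039468 -0.03910053] 0.055155762837744655 0.07672504687991932
knob slope 2.623669985431961
```

View pics/w4.png

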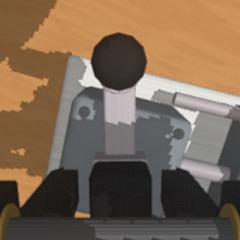

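carry_out:
  targets: [0,-5,0,0.0015,0,-0.0003,0.045,0,-5,0,0.0015,0,-0.0003,0.02,0,-5,0,0.0015,0,-0.0003,0.02,0,-5,0,0.0015,0,-0.0003,0.02,0,-3,0,0.0009,0,-0.0002,0.02,0,-1,0,0.0003,0,-0.0001,0.02,0,0,0,0,0,0,0.02,0,0,0,0,0,0,0.02]
  grip_force: 60

```text
clock: 11.9
tool_pos: [0.5133, 0.0037, 0.0975]
tcp_rot: [-0.191, 0.982, 0.0, -0.0]
ft_force: [0.3, 0.2, -2.8]
width: 0.0274
finger_force: 59.9
```

```bash
python3 look2.py;python3 look.py
```

```text
arm slope deg 2.147970379976096 z at 60: 0.008919791242956356 1025
knob top [-0.04561669 -0.04508785 -0.04400675] 0.05105836316723917 0.07233589174459926
knob slope 3.049771689594043
knob 2645 [ 0.06206535 -0.00060891 -0.04330611] ((61.59890365600586, -0.5601940155029297), (20.8170166015625, 20.849435806274414), 45.14703369140625)
arm 1636 ((30.971248626708984, -0.050777435302734375), (18.018524169921875, 29.921674728393555), 89.30463409423828) [0.00677722 0.00795264 0.00919864]
hub 3752 ((5.209124565124512, -0.08665275573730469), (59.72072219848633, 21.288755416870117), 89.59111785888672) -0.03174003230857479
[0.51311687 0.00358515 0.09766108] 111.99985726807697 [-0.99002629 -0.71641492 -3.04862997] [ 0.05331837 -0.01255986 -0.05208286] -2.179002777535171
```

carry_out:
  targets: [0,0,3,0,0,0.0004,0.02,0,0,10,0,0,0.0004,0.02,0,0,20,0,0,0.0004,0.02,0,0,30,0,0,0.0004,0.02]

```text
clock: 12.5
tool_pos: [0.513, 0.0034, 0.0974]
tcp_rot: [0.072, 0.997, -0.0, -0.0]
ft_force: [-0.1, -0.4, -4.2]
width: 0.0276
finger_force: 60.0
```

```bash
cat > t.py <<'E'
from h import *
for i in range(4):
    o=status.get_obs(); print(o["torque"].round(3),o["ft_force"].round(1),psi(o).round(2),o["joint_pos"][5].round(3),o["tool_pos"].round(4)); 
    if i<1: optics.camera("wrist")
    else: break
E
python3 t.py
```

```text
[-0.085  0.04   0.343] [-0.1 -0.4 -4.2] 81.7 -1.65 [0.513  0.0034 0.0974]
[-0.086  0.075  0.284] [-0.6 -0.6 -2.2] 81.3 -1.643 [0.513  0.0034 0.0974]
```

carry_out:
  targets: [0,0,10,0,0,0.0005,0.02,0,0,20,0,0,0.0005,0.02,0,0,30,0,0,0.0005,0.02,0,0,40,0,0,0.0005,0.02,0,0,50,0,0,0.0005,0.02,0,0,60,0,0,0.0005,0.02]

```text
clock: 13.3
tool_pos: [0.5129, 0.0034, 0.0973]
tcp_rot: [0.56, 0.828, -0.0, -0.0]
ft_force: [-2.7, -0.1, 1.7]
width: 0.0278
finger_force: 60.0
```

```bash
python3 t.py; python3 - <<'E'
from h import *
for cam in ("top",):
    c=optics.camera(cam)
    for n in ["jar","jaw"]:
        for d in spotter.outline_of(cam,n)[:1]:
            P=pts(c,d["mask"]); P=P[P[:,2]>.05]; print(n,d["p"],np.median(P,0).round(4),np.percentile(P[:,1],[3,97]).round(4))
E
```

```text
[-0.097  0.446  0.317] [-2.7 -0.1  1.7] 21.87 -0.606 [0.5129 0.0034 0.0973]
[-0.153  0.525  0.25 ] [-2.8  0.1  2.7] 21.45 -0.599 [0.5129 0.0034 0.0973]
jar 0.64 [0.4892 0.1461 0.0986] [0.1189 0.1755]
jaw 0.59 [0.5117 0.1063 0.0602] [0.0948 0.1167]
```

carry_out:
  targets: [0,0,10,0,0,0,0.02,0,0,20,0,0,0,0.02,0,0,25,0,0,0,0.02]

```text
clock: 13.88
tool_pos: [0.5129, 0.0035, 0.0973]
tcp_rot: [0.725, 0.689, -0.0, -0.0]
ft_force: [-3.5, -0.1, 5.9]
width: 0.0272
finger_force: 60.0
```

```bash
python3 t.py
```

```text
[-0.154  0.894  0.348] [-3.5 -0.1  5.9] -2.94 -0.173 [0.5129 0.0035 0.0973]
[-0.16   0.907  0.265] [-4.6 -0.6  5.9] -3.12 -0.17 [0.5129 0.0035 0.0973]
```

carry_out:
  targets: [0,0,5,0,0,0,0.02,0,0,10,0,0,0,0.02]

```text
clock: 14.18
tool_pos: [0.5129, 0.0035, 0.0973]
tcp_rot: [0.782, 0.623, -0.0, -0.0]
ft_force: [-5.3, -0.1, 6.2]
width: 0.0274
finger_force: 60.0
```

```bash
python3 t.py
```

```text
[-0.14   0.884  0.296] [-5.3 -0.1  6.2] -12.89 0.001 [0.5129 0.0035 0.0973]
[-0.136  0.884  0.307] [-3.3  0.2  6.5] -13.1 0.005 [0.5129 0.0035 0.0973]
```

carry_out:
  targets: [0,0,5,0,0,0,0.02,0,0,10,0,0,0,0.02]

```text
clock: 14.48
tool_pos: [0.5129, 0.0035, 0.0973]
tcp_rot: [0.833, 0.553, -0.0, -0.0]
ft_force: [-4.4, -0.5, 4.8]
width: 0.0274
finger_force: 60.0
```

```bash
python3 t.py
```

```text
[-0.138  0.919  0.35 ] [-4.4 -0.5  4.8] -22.88 0.175 [0.5129 0.0035 0.0973]
[-0.151  0.898  0.283] [-4.8 -0.4  5.1] -23.1 0.179 [0.5129 0.0035 0.0973]
```

carry_out:
  targets: [0,0,5,0,0,-0.0004,0.02,0,0,10,0,0,-0.0004,0.02]

```text
clock: 14.78
tool_pos: [0.5129, 0.0035, 0.0973]
tcp_rot: [0.878, 0.478, -0.0, -0.0]
ft_force: [-3.1, -0.3, 2.0]
width: 0.0275
finger_force: 60.0
```

```bash
python3 t.py
```

```text
[-0.057  0.69   0.366] [-3.1 -0.3  2. ] -32.89 0.35 [0.5129 0.0035 0.0973]
[-0.125  0.716  0.314] [-3.7  0.1  2.7] -33.1 0.354 [0.5129 0.0035 0.0974]
```

carry_out:
  targets: [0,0,5,0,0,0,0.02,0,0,10,0,0,0,0.02]

```text
clock: 15.08
tool_pos: [0.5129, 0.0035, 0.0973]
tcp_rot: [0.917, 0.4, -0.0, -0.0]
ft_force: [-3.2, 1.2, 1.5]
width: 0.0275
finger_force: 60.0
```

```bash
python3 t.py
```

```text
[0.007 0.736 0.531] [-3.2  1.2  1.5] -42.85 0.524 [0.5129 0.0035 0.0973]
[-0.06   0.763  0.406] [-3.3 -0.6  2. ] -43.06 0.527 [0.5129 0.0036 0.0973]
```

carry_out:
  targets: [0,0,5,0,0,0,0.02,0,0,10,0,0,0,0.02]

```text
clock: 15.38
tool_pos: [0.5129, 0.0036, 0.0973]
tcp_rot: [0.948, 0.319, -0.0, -0.0]
ft_force: [-3.2, 1.0, 1.4]
width: 0.0275
finger_force: 60.1
```

```bash
python3 t.py
```

```text
[0.006 0.795 0.706] [-3.2  1.   1.4] -52.8 0.698 [0.5129 0.0036 0.0973]
[-0.106  0.788  0.467] [-4.  -0.6  2. ] -53.02 0.701 [0.5129 0.0036 0.0973]
```

carry_out:
  targets: [0,0,0,0,0,0,0.045,0,0,0,0,0,0,0.045,0,0,0,0,0,0,0.045]

```text
clock: 15.8
tool_pos: [0.5135, 0.0034, 0.0974]
tcp_rot: [0.948, 0.318, 0.0, 0.0]
ft_force: [-0.7, -0.7, 0.2]
width: 0.0447
finger_force: 0.0
```

```bash
python3 look2.py;python3 look.py;  python3 - <<'E'
from h import *
for cam in ("top",):
    c=optics.camera(cam)
    P0=pts(c,np.ones((400,640),bool)); L=P0[(P0[:,2]>.092)&(P0[:,2]<.105)&(P0[:,1]>.11)&(P0[:,1]<.22)&(abs(P0[:,0]-.487)<.05)]
    print("lid",len(L),cv2.minEnclosingCircle((L[:,:2]*1000).astype(np.float32)))
E
```

```text
arm slope deg 2.4476549622238837 z at 60: 0.009063906152596066 1047
knob top [-0.04576454 -0.04521804 -0.04411192] 0.05063165346757333 0.07195571407238309
knob slope 3.4664426777762873
knob 2644 [ 0.06165397 -0.00479624 -0.04342694] ((61.187469482421875, -5.014278411865234), (20.783321380615234, 20.868249893188477), 41.75423049926758)
arm 1682 ((43.965965270996094, -2.346785545349121), (19.75702667236328, 55.91908264160156), 89.91349029541016) [0.00669519 0.00789393 0.00935661]
hub 3168 ((5.868156433105469, 0.03199958801269531), (59.91712188720703, 20.7899169921875), 89.27391815185547) -0.03181290330963542
[0.51340819 0.00344983 0.09736566] -52.967834738121006 [-0.12316616 -0.44211409 -0.1025823 ] [-0.04880434  0.16752167 -0.0108406 ] 0.7002086520737102
lid 349 ((488.7623291015625, 154.1663055419922), 32.21177291870117)
```

carry_out:
  targets: [0,0,-4.5,0,0,0,0.045,0,0,-4.5,0,0,0,0.045,0,0,-4.5,0,0,0,0.02,0,0,-4.5,0,0,0,0.02,0,0,-4.5,0,0,0,0.02]
  grip_force: 50

```text
clock: 16.58
tool_pos: [0.5131, 0.0036, 0.0974]
tcp_rot: [0.935, 0.354, -0.0, -0.0]
ft_force: [-1.9, 0.8, 0.1]
width: 0.0279
finger_force: 50.0
```

```bash
python3 t.py; python3 look.py
```

```text
[0.099 0.259 0.133] [-1.9  0.8  0.1] -48.51 0.623 [0.5131 0.0036 0.0974]
[0.1   0.309 0.12 ] [-0.9  1.6  1.2] -48.51 0.623 [0.5131 0.0036 0.0974]
knob 2634 [ 6.20109973e-02  6.04563411e-05 -4.34414803e-02] ((61.57389450073242, -0.07146835327148438), (20.73697853088379, 20.626705169677734), 43.83305740356445)
arm 1631 ((30.935100555419922, 0.1667003631591797), (17.84321403503418, 29.878643035888672), 89.28003692626953) [0.00674728 0.00788642 0.00932056]
hub 3718 ((5.214670181274414, 0.21219635009765625), (20.97320556640625, 59.31535339355469), 0.6070924401283264) -0.03181293794002601
[0.5131198  0.00362648 0.09736347] -48.50387365372945 [-0.65696726  1.48437014  0.74588367] [0.16491418 0.267036   0.1072628 ] 0.6225098855179636
```

carry_out:
  targets: [0,0,-1.5,0,0,0,0.02,0,0,-1.5,0,0,-0.002,0.02,0,0,-1.5,0,0,-0.004,0.02]

```text
clock: 17.05
tool_pos: [0.5129, 0.0036, 0.0988]
tcp_rot: [0.93, 0.366, -0.001, -0.001]
ft_force: [9.4, 0.9, -30.2]
width: 0.0277
finger_force: 50.0
```

```bash
python3 t.py; python3 look.py | head -2
```

```text
[-0.003 -1.381  0.203] [  9.4   0.9 -30.2] -47.01 0.596 [0.5129 0.0036 0.0988]
[ 0.108 -0.921  0.196] [  6.3   1.7 -23.4] -47.01 0.596 [0.5129 0.0036 0.099 ]
knob 2639 [ 6.19582127e-02 -1.12277128e-05 -4.34589110e-02] ((61.56667709350586, -0.115325927734375), (20.884662628173828, 20.493179321289062), 44.83897018432617)
arm 1628 ((30.812320709228516, 0.15110206604003906), (17.822052001953125, 29.72403907775879), 89.212646484375) [0.00676836 0.00793281 0.00921612]
```

carry_out:
  targets: [0,0,-1.5,0.0002,0.0002,0,0.02,0,0,-3,0.0003,0.0003,0,0.02,0,0,-3,0.0003,0.0003,0,0.02]

```text
clock: 17.52
tool_pos: [0.5131, 0.0036, 0.1009]
tcp_rot: [0.92, 0.391, -0.001, -0.001]
ft_force: [-0.9, 0.9, -14.3]
width: 0.0276
finger_force: 50.0
```

```bash
python3 t.py
```

```text
[0.238 0.048 0.085] [ -0.9   0.9 -14.3] -44.0 0.544 [0.5131 0.0036 0.1009]
[0.235 0.077 0.064] [  0.1   1.4 -13.2] -44.01 0.544 [0.5131 0.0037 0.1011]
```

carry_out:
  targets: [0,0,-0.5,0.0001,0.0001,-0.002,0.02,0,0,-0.5,0.0001,0.0001,-0.004,0.02,0,0,-0.5,0.0001,0.0001,-0.006,0.02]

```text
clock: 17.95
tool_pos: [0.5135, 0.0036, 0.1079]
tcp_rot: [0.919, 0.395, -0.0, -0.0]
ft_force: [-3.9, 3.4, -5.7]
width: 0.0276
finger_force: 50.0
```

```bash
python3 t.py
```

```text
[0.388 0.847 0.041] [-3.9  3.4 -5.7] -43.51 0.535 [0.5135 0.0036 0.1079]
[ 0.415  1.065 -0.013] [-5.2  2.2 -3. ] -43.51 0.535 [0.5136 0.0036 0.1081]
```

Sliding freely now; lift clear.

carry_out:
  targets: [0,0,0,0,0,-0.004,0.02,0,0,0,0,0,-0.008,0.02,0,0,0,0,0,-0.014,0.02,0,0,0,0,0,-0.025,0.02,0,0,0,0,0,-0.045,0.02,0,0,0,0,0,-0.06,0.02,0,0,0,0,0,-0.06,0.02]

```text
clock: 18.88
tool_pos: [0.5145, 0.0033, 0.1688]
tcp_rot: [0.919, 0.395, 0.001, 0.001]
ft_force: [-0.0, -0.7, -2.7]
width: 0.0276
finger_force: 50.0
```

```bash
python3 t.py; python3 look2.py; python3 look.py; python3 - <<'E'
from h import *
c=optics.camera("top")
P0=pts(c,np.ones((400,640),bool)); L=P0[(P0[:,2]>.092)&(P0[:,2]<.105)&(P0[:,1]>.11)&(P0[:,1]<.22)&(abs(P0[:,0]-.487)<.05)]
print("lid",len(L),cv2.minEnclosingCircle((L[:,:2]*1000).astype(np.float32)))
save("t2.png",cv2.resize(c["color"][120:280,230:480],None,fx=3.2,fy=3.2,interpolation=cv2.INTER_CUBIC))
go(.474,-.285,.16,-18.7)
E
```

```text
[-0.064  0.192 -0.037] [-0.  -0.7 -2.7] -43.51 0.535 [0.5145 0.0033 0.1688]
[-0.082  0.164 -0.033] [-0.6 -0.2 -2.7] -43.51 0.535 [0.514  0.0034 0.1679]
arm slope deg 2.2391009195075204 z at 60: 0.008389587937668221 1015
knob top [-0.04617819 -0.04564609 -0.04461328] 0.05114308380417934 0.07234943654674879
knob slope 3.255373099203373
knob 2645 [ 0.06203705  0.00032084 -0.04361249] ((61.58162307739258, 0.38216590881347656), (20.71910858154297, 20.965133666992188), 46.1345329284668)
arm 1636 ((30.689434051513672, 0.3625068664550781), (17.691312789916992, 29.528654098510742), 89.15309143066406) [0.00645538 0.00760847 0.00889064]
hub 3733 ((5.119507789611816, 0.24315834045410156), (21.064237594604492, 59.34449005126953), 0.6195003986358643) -0.03204464110445097
[0.51359504 0.00348964 0.16694975] -43.5090455689743 [-0.28739774  0.20357113 -2.85229666] [-0.10548994  0.13309569  0.04228675] 0.5353988082608063
lid 350 ((489.0874938964844, 154.2648468017578), 32.336326599121094)
psi -43.5 j6 0.54 need az -24.8 d [-0.2365  0.1699  0.0068] rows 4.7
```

View pics/t2.png

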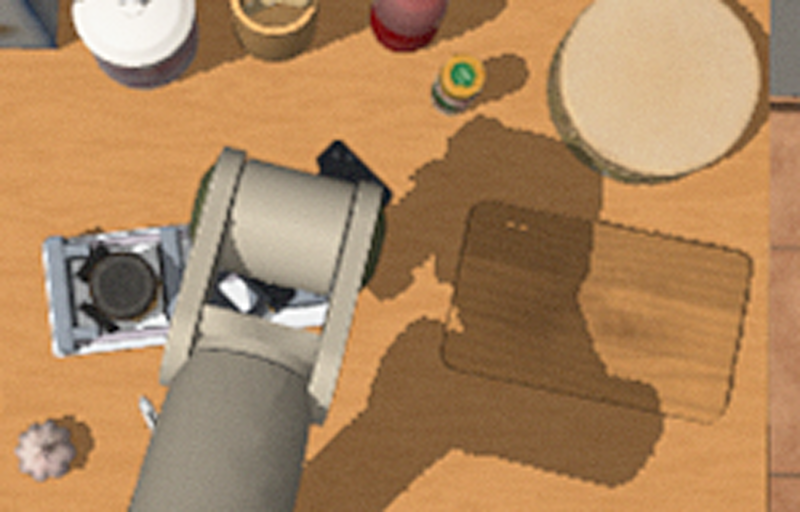

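carry_out:
  targets: [0,0,-5,-0.047,0.034,0,0.02,0,0,-10,-0.094,0.068,0,0.02,0,0,-15,-0.142,0.102,0,0.02,0,0,-20,-0.189,0.136,0.003,0.02,0,0,-24.8,-0.2365,0.17,0.007,0.02,0,0,-24.8,-0.2365,0.17,0.05,0.02,0,0,-24.8,-0.2365,0.17,0.1,0.02,0,0,-24.8,-0.2365,0.17,0.1,0.02]

```text
clock: 20.08
tool_pos: [0.4728, -0.2839, 0.0643]
tcp_rot: [0.813, 0.583, -0.001, -0.004]
ft_force: [-0.2, -0.6, -1.6]
width: 0.0276
finger_force: 50.0
```

```bash
python3 t.py; python3 -c "
from h import *
go(.474,-.285,.041,-18.7)"
```

```text
[-0.102  0.101  0.048] [-0.2 -0.6 -1.6] -18.72 -0.429 [ 0.4728 -0.2839  0.0643]
[-0.067  0.117  0.012] [-0.1 -0.1 -2.5] -18.71 -0.429 [ 0.474  -0.2848  0.0669]
psi -18.7 j6 -0.43 need az -0.0 d [-0.0002  0.0001  0.0259] rows 0.4
```

carry_out:
  targets: [0,0,0,0,0,0.01,0.02,0,0,0,0,0,0.018,0.02,0,0,0,0,0,0.023,0.02,0,0,0,0,0,0.025,0.02,0,0,0,0,0,0.0262,0.02,0,0,0,0,0,0.0262,0.02]

```text
clock: 20.88
tool_pos: [0.4744, -0.2852, 0.0414]
tcp_rot: [0.813, 0.583, 0.0, 0.0]
ft_force: [-1.0, -0.2, -2.1]
width: 0.0277
finger_force: 50.0
```

carry_out:
  targets: [0,0,0,0,0,0.0005,0.02,0,0,0,0,0,0.0005,0.02]

```text
clock: 21.12
tool_pos: [0.4744, -0.2853, 0.041]
tcp_rot: [0.813, 0.583, 0.0, 0.0]
ft_force: [-1.1, -1.0, 1.6]
width: 0.0277
finger_force: 50.0
```

carry_out:
  targets: [0,0,0,0,0,0.0005,0.02,0,0,0,0,0,0.0005,0.02,0,0,0,0,0,0.0005,0.06,0,0,0,0,0,0.0005,0.06,0,0,0,0,0,0.0005,0.06]

```text
clock: 21.75
tool_pos: [0.4744, -0.2849, 0.04]
tcp_rot: [0.813, 0.583, 0.0, -0.0]
ft_force: [-0.5, 0.3, 0.8]
width: 0.0553
finger_force: 0.0
```

carry_out:
  targets: [0,0,0,0,0,-0.03,0.06,0,0,0,0,0,-0.08,0.06,0,0,0,0,0,-0.13,0.06,0,0,0,0,0,-0.18,0.06,0,0,0,0,0,-0.18,0.06,0,0,0,0,0,-0.18,0.06]

```text
clock: 22.5
tool_pos: [0.474, -0.2847, 0.2192]
tcp_rot: [0.813, 0.583, -0.0, -0.001]
ft_force: [-0.4, 0.4, -0.8]
width: 0.0599
finger_force: 0.0
```

```bash
python3 - <<'E'
from h import *
c=optics.camera("wrist")
P=pts(c,np.ones((400,640),bool)); P=P[(abs(P[:,0]-.48)<.07)&(abs(P[:,1]+.26)<.08)]
r=lambda Q:cv2.minAreaRect((Q[:,:2]*1000).astype(np.float32))
H=P[(P[:,2]>.062)&(P[:,2]<.076)];H=H[np.hypot(*(H[:,:2]-[.474,-.28]).T)<.03]; print(len(H),np.median(H,0),r(H))
K=P[(P[:,2]>.079)&(P[:,2]<.09)]; print(len(K),np.median(K,0),r(K))
t=optics.camera("top"); a=cv2.resize(t["color"][120:280,230:480],(800,512)); save("t3.png",a)
P0=pts(t,np.ones((400,640),bool)); L=P0[(P0[:,2]>.092)&(P0[:,2]<.105)&(P0[:,1]>.11)&(P0[:,1]<.22)&(abs(P0[:,0]-.487)<.05)]
print("lid",cv2.minEnclosingCircle((L[:,:2]*1000).astype(np.float32)))
for n in ["jaw","jar_clamp"]:
    for d in spotter.outline_of("top",n)[:1]:
        Q=pts(t,d["mask"]);Q=Q[Q[:,2]>.05]; f=(Q[:,:2]-[.5133,.0033])@[-.148,.989]; print(n,np.percentile(f,[2,98]))
E
```

```text
706 [ 0.47522512 -0.28432769  0.07104466] ((474.6698913574219, -285.20416259765625), (27.04175567626953, 27.389829635620117), 72.00823974609375)
389 [ 0.49365427 -0.2285388   0.08487366] ((493.8500061035156, -228.71389770507812), (20.604496002197266, 20.749794006347656), 20.189828872680664)
lid ((488.95263671875, 154.19149780273438), 32.53770065307617)
jaw [0.06177862 0.11701937]
jar_clamp [-0.03433147  0.22232057]
```

View pics/t3.png

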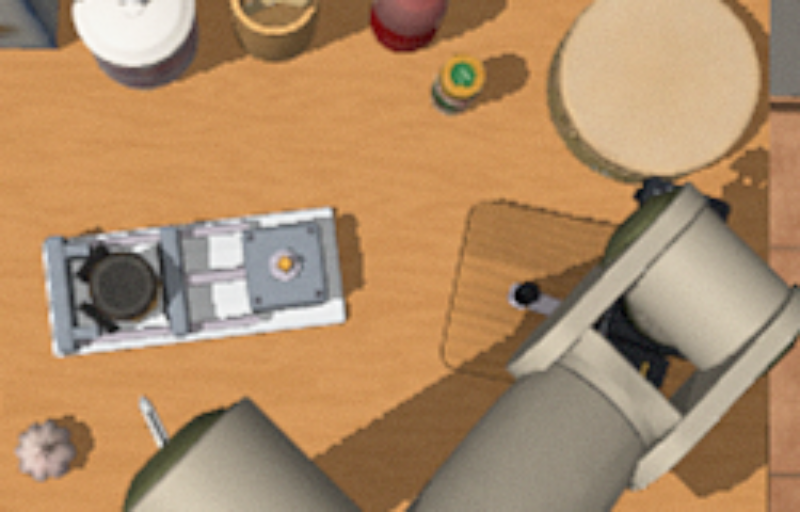

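The picture shows the jar held between both jaws, with the lid at (123,285), and the crank flat on the board with its knob up at (525,293). Handing it in.

```bash
python3 -c "
from rig import job
print(job.sign_off())"
```

```text
the job is handed in; nothing more can be done
None
```

I clamped the jar, with an estimated squeeze of 30 to 60 N judged from wrist torque rather than measured, then stood the crank flat back on the chopping board, knob up, and handed the job in at about 22.6 s. The crank stuck briefly on the way off, peaking near 30 N before a small turn back freed it.

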